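# Stand the tipped bottle up again in the slotted rack

### The job

A square plastic bottle has tipped over in the long slotted rack and lies between its standing neighbours, where there is no room to turn it. Lift it out, set it down on the open shelf and let go of it, then take it again in a way that lets you turn it upright, and stand it cap up on the rack's floor in the gap where it fell. Do not drop it, leave its neighbours standing where they are, and do not push the tools and other things on the shelf about.

Things in the scene. Friction and masses are not known exactly. Their poses are not given: they have to be found in the camera images.
- tipped_bottle: The square white plastic bottle lying in the rack, black screw cap, 0.14-0.28 kg, rigid, closed. Flat-sided body 50 x 50 x 100 mm, then shoulder and round cap 30 mm wide; 132 mm in all. Origin: on its axis, midway along the body (50 mm from the foot, 82 from the cap's top). x runs from foot to cap, y and z square to the sides. Starts on a side on the rack's floor, cap towards the rack's +y.
- rack: Long, low, grey slotted plastic rack, open on top, fixed. y along it, x across, z up; origin: centre of its underside, on the shelf. Outside 74 (x) by 460 mm (y). Floor 4 mm thick. Comb-like fences on all sides, 5 mm thick, rise to z = 20 mm; the channel between the long ones is 64 mm wide. The open shelf (z = 0) is on its -x side.
- gap (a point): Centre of the gap where the bottle fell, on the rack's floor (4 mm above the shelf), midway between the long fences; axes as the rack's. The neighbours next to it have their centres about 126 mm away (near faces about 99 mm) to either side along y, the outer ones about 188 mm.
- square_bottle: Neighbour standing upright in the rack (the order of the four varies). Origin: centre of its underside, z up. Square white bottle like the tipped one: 50 x 50 mm, 132 mm tall with its cap.
- spray_can: Neighbour standing upright in the rack (the order of the four varies). Origin: centre of its underside, z up. Aluminium spray can, 52 mm in diameter, 152 mm tall with its white cap.
- round_bottle: Neighbour standing upright in the rack (the order of the four varies). Origin: centre of its underside, z up. Round white bottle with a black nozzle, 51 mm in diameter, 142 mm tall.
- jar: Neighbour standing upright in the rack (the order of the four varies). Origin: centre of its underside, z up. Low white screw jar with a black lid, 54 mm in diameter, 80 mm tall.
- pump: Aluminium desoldering pump lying on the shelf to the left, 190 mm long, 22 mm thick. Origin in the middle of it on its long axis, which is x. Leave alone.
- screwdriver: Yellow screwdriver lying on the shelf to the left, 190 mm long. Origin on its underside, x along it. Leave alone.
- washer_tray: Round glass tray with washers on the shelf to the right, 92 mm across, 16 mm tall. Origin: centre of its underside. Leave alone.
- battery_cover: Flat grey plastic battery compartment cover on the shelf to the right, 95 x 50 x 5 mm. Origin: its underside, x along it. Leave alone.

How it is judged:
By the outcome, as a careful person would: the job done as asked, in the order asked, and still so for the second after the job is handed in, with the robot touching nothing.
It also fails if it takes over 56 s, if anything falls off the work surface, if the arm or the gripper's body presses on something with over 40 N, if the wrist force passes 120 N, or if a joint passes its speed limit or range.

### The arm

A 6-joint arm with a two-finger parallel gripper is mounted at the origin on the work surface. World frame = base frame: x ahead of the robot, y to its left, z up, the work surface at z = 0. Lengths are in m, angles in degrees, forces in N, time in s.
With the tool pointing down it reaches from about 0.25 to 0.725 m from the base axis. Payload 9.7 kg.
Tool frame: the origin (TCP) lies between the finger pads; the fingertips stand 11 mm ahead of it and the grasp point (between the pads) lies 8 mm behind it; y points along the fingers, x is the direction in which the jaws open and shut, and the axes are right-handed (so a half turn about y gives the same grasp; the last joint's range is limited). The gripper opens to 85 mm and grips with 20 to 120 N. Pads are 22 mm wide; open, the fingers measure 114 mm over their backs; the gripper's body (76 mm by 85 mm) begins 54 mm behind the grasp point. The pads swing forward as they close: fully open they stand 13 mm farther back than shut.
Start: joints at [69.442, 4.979, 10.078, 95.1, 0, 90], TCP at [0.193, 0.515, 0.242] pointing down, gripper open.
Joint ranges: [-179.16, 179.16], [-48.56, 103.87], [-65.8, 70.77], [-126.05, 130.52], [-82.76, 87.17], [-180, 180]. Speed limits (degrees/s): [127.2, 127.2, 147.25, 180, 180, 180].

### API

Orientations are given as [roll, pitch, yaw] about the fixed x, y, z axes, in that order (R = Rz(yaw) Ry(pitch) Rx(roll)).
In Python, from workcell import bot, vision gives the robot as it stands. The module is installed in compiled form; this text tells all that it offers.
- The arm moves only by the shell command python3 -m crank 'ROWS' [OPENING] [FORCE]. ROWS is text: rows parted by semicolons, each of 6 numbers parted by spaces: the shift along the tool's x, y, z in m, then the turn, a rotation vector about the tool's x, y, z in rad. A call has 1 to 8 rows; each row is the pose to reach, as a shift and turn from the pose commanded when the call began, along the tool's axes at that moment; what a row does not reach only later rows make up. A row lasts 1/10 s, in which the tool goes at most 50 mm and 8.59 degrees, less where a joint would pass 70% of its speed; a pose out of reach is approached as far as the arm can. A call with a gripper value outside its range is refused whole. OPENING is the gripper's target within -1 to 1 (shut at 1, half-way at 0, fully open at -1), set as the call begins (- or left out, the last holds). The fingers move at their own pace and stop on an object; FORCE is the grip in N (left out, the last holds). Time passes only in rows, so rows that repeat a pose let the fingers close. It gives the time, the measured TCP pose, the force and the opening at its end, in the units of the state.
- bot.get_obs(): the state, without advancing time (a new reading comes with each control period).
- vision.camera(name): name is "side" or "top" or "wrist"; returns the picture (384x512x3 uint8, red, green, blue); there is no depth.
- vision.get_calibration(name): a dict with "fx", "fy", "cx", "cy" (pixels), "rvec" (rotation vector, rad) and "tvec" (3), from world to camera coordinates, as OpenCV has them. Camera axes: x right, y down, z forward; pixel columns grow to the right and rows downward; lengths in m; the calibration is good to about 2 mm. A picture is of the moment at which its call begins: read the wrist's pose just before it. get_calibration takes no time and is no camera call; for the wrist camera it gives the pose at the moment of the call.
- bot.job_done(): hands the job in, once; it reports no verdict.
The state is a dict: "time": time; "q": joint angles; "qd": joint speeds; "joint_efforts": joint torques, N m; "ee_pos": TCP position; "tcp_rot": TCP orientation; "wrist_force": force on the tool from outside, world axes, zero at the start; "torque": the same for the moment, N m; "opening": finger opening in m.
Only numpy, scipy, OpenCV 4.12 (cv2) and the standard library are available. Lean on these libraries where they do the work, as an engineer would, in place of code of your own. Each camera call takes 0.05 s, during which the arm holds its last target. There are 200 camera calls.

## Working session

There is one attempt and no reset: what is moved stays moved. The work goes in short steps, Python scripts to look and compute and a shell command to move; the robot and the scene stay as the last step left them, time stands still between calls to the robot, and variables do not carry over. Pictures are saved under pics/ and viewed, about 8 in all and at most 12, crops included, and the job is handed in when it is done.

```bash
mkdir -p pics
cat > h.py <<'E'
import numpy as np,cv2
from scipy.spatial.transform import Rotation as R
from workcell import bot,vision
def cam(n):
    c=vision.get_calibration(n);Rm=cv2.Rodrigues(np.array(c['rvec'],float))[0];return c,Rm,np.array(c['tvec'],float).ravel()
def ray(n,u,v,z,k=None):
    c,Rm,t=k or cam(n);d=Rm.T@np.array([(u-c['cx'])/c['fx'],(v-c['cy'])/c['fy'],1]);o=-Rm.T@t
    return o+d*(z-o[2])/d[2]
def proj(n,p,k=None):
    c,Rm,t=k or cam(n);q=Rm@np.array(p)+t;return c['fx']*q[0]/q[2]+c['cx'],c['fy']*q[1]/q[2]+c['cy']
def shot(n,f):
    im=vision.camera(n);cv2.imwrite('pics/'+f,im[:,:,::-1]);return im
E
python3 - <<'E'
from h import *
print(bot.get_obs())
a=shot('top','top0.png');b=shot('side','side0.png')
for n in('top','side','wrist'):
    c,Rm,t=cam(n);print(n,c['fx'],c['cx'],-Rm.T@t,Rm[2])
E
```

```text
{'time': 0.0, 'q': array([ 6.94423450e+01,  5.01092097e+00,  1.00326750e+01,  9.51014848e+01,
       -3.99392242e-06,  8.99986390e+01]), 'qd': array([-0.01450527, -0.01212444, -0.12077603,  0.06724342, -0.02209315,
       -0.03343894]), 'joint_efforts': array([-7.81910585e-04, -5.20398045e+01,  4.64794779e+01,  1.66427088e-02,
        5.73769921e-05,  2.73042235e-05]), 'ee_pos': array([0.19304826, 0.5147513 , 0.24156887]), 'tcp_rot': array([-9.00000021e+01,  7.97307658e-02,  6.94437060e+01]), 'wrist_force': array([-0.27131292,  0.11687966,  0.16942326]), 'torque': array([ 0.02406683, -0.0239553 , -0.00590768]), 'opening': 0.08537307446985366}
top 425.5723706214401 255.01256259269394 [0.34801603 0.00631189 1.52294942] [ 0.10909274 -0.00528069 -0.99401755]
side 425.74991024742985 252.050390897214 [-0.08226259 -0.83125514  1.30548733] [ 0.37125354  0.5146859  -0.77283195]
wrist 307.4354568518566 252.35642689036683 [0.13032976 0.53881839 0.37287653] [ 0.25472942 -0.09518889 -0.96231595]
```

View pics/top0.png

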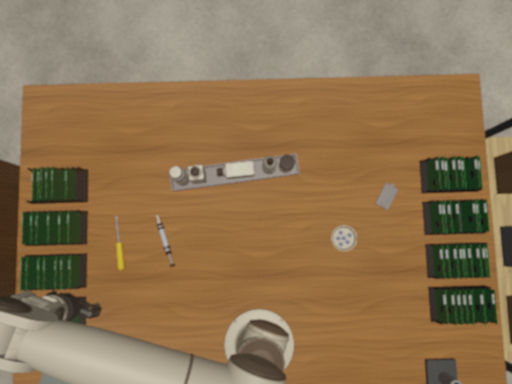

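View pics/side0.png

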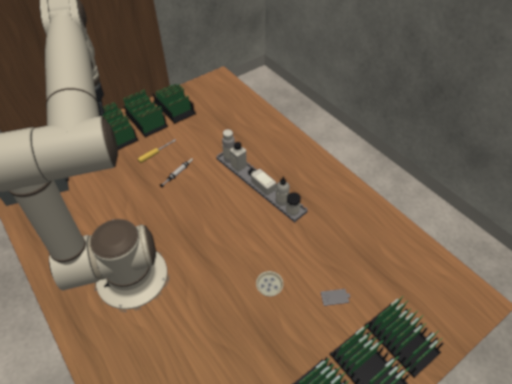

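The top view shows the rack at (170–300, 152–190), with the tipped bottle at (238,170) and its cap at (220,172), pointing to image left (+y). The pump is at (165,240), the screwdriver at (120,245), the tray at (344,238) and the cover at (387,195). The space at x≈0.45, y≈0 is open.

Run:
```python
from h import *
im=cv2.imread('pics/top0.png')
cr=im[140:205,155:315];cv2.imwrite('pics/c0.png',cv2.resize(cr,None,fx=5,fy=5,interpolation=cv2.INTER_CUBIC))
k=cam('top')
hsv=cv2.cvtColor(im,cv2.COLOR_BGR2HSV)
m=((hsv[...,1]<60)).astype(np.uint8);m[:145]=0;m[200:]=0;m[:,:150]=0;m[:,320:]=0
cs=max(cv2.findContours(m,0,2)[0],key=cv2.contourArea)
print('rack',cv2.minAreaRect(cs),[ray('top',u,v,.02,k).round(3) for u,v in cv2.boxPoints(cv2.minAreaRect(cs))])
w=((hsv[...,1]<50)&(hsv[...,2]>185)).astype(np.uint8);w[:145]=0;w[200:]=0;w[:,:215]=0;w[:,262:]=0
for c in cv2.findContours(w,0,2)[0]:
    if cv2.contourArea(c)>50:
        r=cv2.minAreaRect(c);print('white',r,ray('top',*r[0],.054,k),[ray('top',u,v,.054,k).round(3) for u,v in cv2.boxPoints(r)])
```

```text
rack ((233.75547790527344, 170.16592407226562), (23.789466857910156, 127.6701431274414), 82.40535736083984) [array([0.626, 0.303, 0.02 ]), array([ 0.675, -0.152,  0.02 ]), array([ 0.589, -0.16 ,  0.02 ]), array([0.541, 0.293, 0.02 ])]
white ((239.24591064453125, 168.70494079589844), (12.312861442565918, 26.979652404785156), 84.80557250976562) [0.60619024 0.05092357 0.054     ] [array([0.625, 0.099, 0.054]), array([0.631, 0.005, 0.054]), array([0.587, 0.003, 0.054]), array([0.581, 0.096, 0.054])]
```

View pics/c0.png

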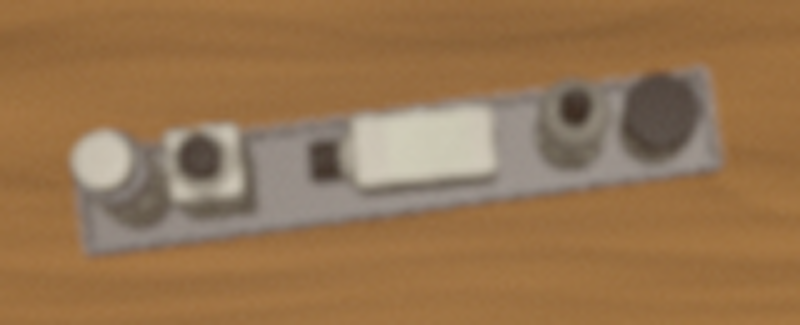

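The crop shows the cap towards image left (+y), with the two neighbours on each side well clear of the bottle. The bottle is centred at about (0.606, 0.05), and the near fence runs from (173,190) to (299,173). My plan is:
- **Lift:** grip from above with the jaws across the rack.
- **Set down:** lay it on the open shelf with the cap pointing away from the robot, and let go.
- **Regrasp and stand:** grip again with the tool leaning 30° over the cap, then turn it upright.

```bash
cat >> h.py <<'E'
def Rt(yaw,tilt=0):
    """tool: jaw x horizontal at yaw, fingers down; tilt = turn about jaw x"""
    return R.from_euler('xyz',[-90,0,yaw],degrees=True)*R.from_rotvec([np.radians(tilt),0,0])
def go(p,Rg):
    s=bot.get_obs();R0=R.from_euler('xyz',s['tcp_rot'],degrees=True)
    d=R0.inv().apply(np.array(p)-s['ee_pos']);w=(R0.inv()*Rg).as_rotvec()
    print('shift',d.round(4),'rot',w.round(4),'rows>=',np.linalg.norm(d)/.05,np.degrees(np.linalg.norm(w))/8.59)
def st():
    s=bot.get_obs();print(round(s['time'],2),'p',s['ee_pos'].round(4),'rot',s['tcp_rot'].round(2),'q',s['q'].round(1),'F',s['wrist_force'].round(1),'open',round(s['opening'],4))
E
python3 - <<'E'
from h import *
k=cam('top')
for u,v in[(173,190.4),(299,173)]:print(ray('top',u,v,.02,k))
go([.55,.06,.26],Rt(187))
E
```

```text
[0.54057968 0.28932751 0.02      ]
[ 0.59066955 -0.16117361  0.02      ]
shift [-0.3005 -0.018  -0.4939] rot [-1.2000e-03 -2.0518e+00 -7.0000e-04] rows>= 11.568457888449215 13.685814637851118
```

```bash
r='-0.30 -0.018 -0.494 0 -2.05 0'; python3 -m crank '-0.30 -0.018 -0.494 0 -2.05 0; -0.30 -0.018 -0.494 0 -2.05 0; -0.30 -0.018 -0.494 0 -2.05 0; -0.30 -0.018 -0.494 0 -2.05 0; -0.30 -0.018 -0.494 0 -2.05 0; -0.30 -0.018 -0.494 0 -2.05 0; -0.30 -0.018 -0.494 0 -2.05 0; -0.30 -0.018 -0.494 0 -2.05 0' -1
python3 - <<'E'
from h import *
st();go([.55,.06,.26],Rt(187))
E
```

```text
time: 0.9
ee_pos: [0.4146, 0.2347, 0.2533]
tcp_rot: [-90.0, -0.0, 130.8]
wrist_force: [0.6, 0.4, -0.5]
opening: 0.0853
0.9 p [0.4146 0.2347 0.2533] rot [-89.99  -0.   130.83] q [ 29.5  -4.8   1.5  96.3   0.  -11.3] F [ 0.6  0.4 -0.5] open 0.0853
shift [-0.2207 -0.0067  0.0119] rot [-1.000e-04 -9.803e-01  1.000e-04] rows>= 4.422791173844273 6.538563476659818
```

```bash
python3 -m crank '-0.221 -0.007 0.012 0 -0.98 0; -0.221 -0.007 0.012 0 -0.98 0; -0.221 -0.007 0.012 0 -0.98 0; -0.221 -0.007 0.012 0 -0.98 0; -0.221 -0.007 0.012 0 -0.98 0; -0.221 -0.007 0.012 0 -0.98 0; -0.221 -0.007 0.012 0 -0.98 0; -0.221 -0.007 0.012 0 -0.98 0'
python3 - <<'E'
from h import *
st()
c,Rm,t=cam('wrist');print(-Rm.T@t,Rm)
im=shot('wrist','w1.png')
st()
E
```

```text
time: 1.7
ee_pos: [0.5485, 0.0602, 0.2599]
tcp_rot: [-90.0, -0.1, -173.2]
wrist_force: [-0.1, -0.5, 1.1]
opening: 0.0855
1.7 p [0.5485 0.0602 0.2599] rot [-9.0000e+01 -6.0000e-02 -1.7325e+02] q [  6.3   5.7  12.8  97.2  -0.  -90.5] F [-0.1 -0.5  1.1] open 0.0855
[ 0.5580794  -0.00811719  0.39107236] [[-9.93007681e-01 -1.18046993e-01 -8.08461089e-04]
 [-1.13841422e-01  9.55773341e-01  2.71177896e-01]
 [-3.12390298e-02  2.69373770e-01 -9.62528906e-01]]
1.75 p [0.5484 0.0604 0.26  ] rot [-9.0000e+01 -4.0000e-02 -1.7351e+02] q [  6.3   5.7  12.8  97.2  -0.  -90.2] F [ 0.1  0.2 -0.7] open 0.0854
```

View pics/w1.png

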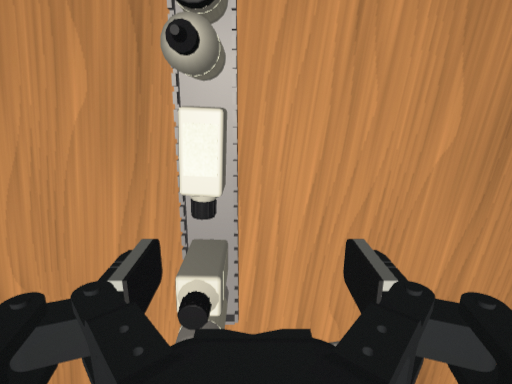

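The wrist view shows the bottle's top face at about (180–224, 107–195) with its cap at (204,208), the rack edges at columns ~178 and ~237, the round bottle near (192,45) and the square bottle near (203,280).

Run:
```python
from h import *
im=cv2.imread('pics/w1.png');k=cam('wrist')
g=im.min(2).astype(int);hsv=cv2.cvtColor(im,cv2.COLOR_BGR2HSV)
w=((g>185)).astype(np.uint8);w[:95]=0;w[205:]=0;w[:,:165]=0;w[:,240:]=0
c=max(cv2.findContours(w,0,2)[0],key=cv2.contourArea);print('bbox',cv2.boundingRect(c))
for r in(112,130,150,170,180):
    xs=np.where(w[r])[0];a=ray('wrist',xs[0],r,.054,k);b=ray('wrist',xs[-1]+1,r,.054,k);print(r,xs[0],xs[-1],a.round(4),b.round(4),'mid',((a+b)/2).round(4),np.linalg.norm(a-b).round(4))
x,y,W,H=cv2.boundingRect(c);print('foot',ray('wrist',202,y,.054,k).round(4),'end',ray('wrist',202,y+H,.054,k).round(4))
# rack edges: low-saturation boundary
m=hsv[...,1]<70
for r in(90,100,150,225,235):
    xs=np.where(m[r,165:245])[0]+165;print('rack',r,xs[0],xs[-1],ray('wrist',xs[0],r,.02,k).round(4),ray('wrist',xs[-1]+1,r,.02,k).round(4))
for n,u,v in(('jarlidside',0,0),):pass
# visible bottoms of neighbours: round bottle base near (203,78); square bottle near foot edge row 240
cr=cv2.resize(im[0:330,150:260],None,fx=1.8,fy=1.8,interpolation=cv2.INTER_CUBIC);cv2.imwrite('pics/w1c.png',cr)
```

```text
bbox (179, 108, 43, 88)
112 179 221 [0.6345 0.0097 0.054 ] [0.5891 0.0045 0.054 ] mid [0.6118 0.0071 0.054 ] 0.0457
130 179 221 [0.6336 0.0285 0.054 ] [0.5875 0.0233 0.054 ] mid [0.6105 0.0259 0.054 ] 0.0465
150 179 220 [0.6325 0.0502 0.054 ] [0.5867 0.045  0.054 ] mid [0.6096 0.0476 0.054 ] 0.0462
170 180 220 [0.6303 0.0725 0.054 ] [0.5847 0.0673 0.054 ] mid [0.6075 0.0699 0.054 ] 0.0459
180 180 220 [0.6298 0.0841 0.054 ] [0.5837 0.0788 0.054 ] mid [0.6067 0.0814 0.054 ] 0.0463
foot [0.6105 0.0028 0.054 ] end [0.6038 0.1001 0.054 ]
rack 90 174 236 [ 0.6492 -0.0125  0.02  ] [ 0.5773 -0.0207  0.02  ]
rack 100 173 236 [ 0.6499 -0.0013  0.02  ] [ 0.5762 -0.0097  0.02  ]
rack 150 176 236 [0.6437 0.0565 0.02  ] [0.5704 0.0481 0.02  ]
rack 225 181 237 [0.6327 0.1533 0.02  ] [0.5593 0.1449 0.02  ]
rack 235 182 237 [0.6307 0.1672 0.02  ] [0.5579 0.1588 0.02  ]
```

View pics/w1c.png

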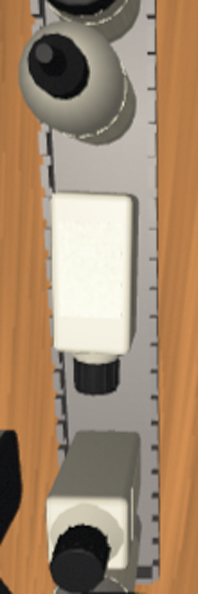

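Run:
```python
from h import *
k=cam('wrist')
for u,v in[(205.5,79.4),(208,240.5)]:print(ray('wrist',u,v,.004,k).round(4))
u=np.array([-np.sin(np.radians(6.1)),np.cos(np.radians(6.1))]);print(u)
go([.609,.052,.16],Rt(184.2))
go([.609,.052,.036],Rt(184.2))
```

```text
[ 0.6165 -0.0289  0.004 ]
[0.598  0.1788 0.004 ]
[-0.10626407  0.99433794]
shift [-0.0594  0.1     0.0152] rot [-0.      0.0399  0.0008] rows>= 2.3452461147359482 0.2661335397242114
shift [-0.0595  0.224   0.0152] rot [-0.      0.0399  0.0008] rows>= 4.644616072504277 0.2661335397242114
```

```bash
python3 -m crank '-0.0594 0.08 0.0152 0 0.04 0; -0.0594 0.08 0.0152 0 0.04 0; -0.0594 0.12 0.0152 0 0.04 0; -0.0594 0.16 0.0152 0 0.04 0; -0.0594 0.20 0.0152 0 0.04 0; -0.0594 0.223 0.0152 0 0.04 0; -0.0594 0.223 0.0152 0 0.04 0; -0.0594 0.223 0.0152 0 0.04 0' -1; python3 -m crank '0 0 0 0 0 0;0 0 0 0 0 0;0 0 0 0 0 0;0 0 0 0 0 0;0 0 0 0 0 0;0 0 0 0 0 0;0 0 0 0 0 0;0 0 0 0 0 0' 0.9 60; python3 -c "
from h import *
st()"
```

```text
time: 2.55
ee_pos: [0.6092, 0.0527, 0.0381]
tcp_rot: [-90.0, 0.0, -175.7]
wrist_force: [0.7, -0.2, 0.5]
opening: 0.0854
time: 3.35
ee_pos: [0.61, 0.0525, 0.0393]
tcp_rot: [-90.0, 0.2, -175.6]
wrist_force: [0.7, 0.2, 6.4]
opening: 0.0487
3.35 p [0.61   0.0525 0.0393] rot [-9.0010e+01  1.5000e-01 -1.7563e+02] q [  4.9  14.2  -2.   73.7   0.  -89.4] F [0.7 0.2 6.4] open 0.0487
```

```bash
python3 -m crank '0 -0.01 0 0 0 0;0 -0.03 0 0 0 0;0 -0.06 0 0 0 0;0 -0.09 0 0 0 0;0 -0.12 0 0 0 0;0 -0.12 0 0 0 0;0 -0.12 0 0 0 0'
python3 - <<'E'
from h import *
st();go([.45,.03,.16],Rt(184.4));go([.40,.03,.09],Rt(94));shot('wrist','w2.png')
E
```

```text
time: 4.05
ee_pos: [0.6095, 0.0524, 0.1582]
tcp_rot: [-90.0, 0.1, -175.6]
wrist_force: [0.2, 0.7, -3.0]
opening: 0.0489
4.05 p [0.6095 0.0524 0.1582] rot [-9.0000e+01  8.0000e-02 -1.7563e+02] q [  4.9  12.5   9.3  86.6  -0.  -89.5] F [ 0.2  0.7 -3. ] open 0.0489
shift [ 0.1607 -0.0021  0.0102] rot [-0.     -0.0005 -0.0014] rows>= 3.2214160756177677 0.009681638744555734
shift [0.2107 0.0679 0.0063] rot [ 1.1000e-03  1.5773e+00 -1.1000e-03] rows>= 4.428777502831733 10.520616175028694
```

```bash
python3 -m crank '0.03 0 0 0 0 0;0.07 0 0.003 0 0 0;0.11 0 0.006 0 0.1 0;0.15 0 0.008 0 0.22 0;0.18 0.01 0.008 0 0.35 0;0.2 0.02 0.008 0 0.48 0;0.21 0.03 0.006 0 0.61 0;0.211 0.04 0.006 0 0.74 0'
python3 - <<'E'
from h import *
st();go([.40,.03,.055],Rt(94))
E
```

```text
time: 4.9
ee_pos: [0.3974, 0.0302, 0.1158]
tcp_rot: [-89.9, -0.1, 141.7]
wrist_force: [0.4, -0.4, -2.6]
opening: 0.0492
4.9 p [0.3974 0.0302 0.1158] rot [-8.9930e+01 -8.0000e-02  1.4167e+02] q [  4.3 -16.6 -23.7  83.    0.  -47.3] F [ 0.4 -0.4 -2.6] open 0.0492
shift [-0.0023  0.0608 -0.0015] rot [-1.80e-03  8.32e-01  8.00e-04] rows>= 1.2173397007396276 5.549750002805788
```

```bash
python3 -m crank '-0.001 0.01 0 0 0.13 0;-0.002 0.02 0 0 0.26 0;-0.002 0.03 0 0 0.39 0;-0.002 0.04 0 0 0.52 0;-0.002 0.05 0 0 0.65 0;-0.002 0.06 0 0 0.78 0;-0.002 0.06 0 0 0.83 0;-0.002 0.065 0 0 0.83 0'
python3 - <<'E'
from h import *
st();shot('wrist','w3.png')
E
```

```text
time: 5.7
ee_pos: [0.4001, 0.029, 0.0512]
tcp_rot: [-89.9, -0.0, 94.4]
wrist_force: [0.8, -0.3, -2.4]
opening: 0.0488
5.7 p [0.4001 0.029  0.0512] rot [-89.9   -0.    94.39] q [  4.1 -15.1 -29.7  75.5   0.   -0.2] F [ 0.8 -0.3 -2.4] open 0.0488
```

View pics/w3.png

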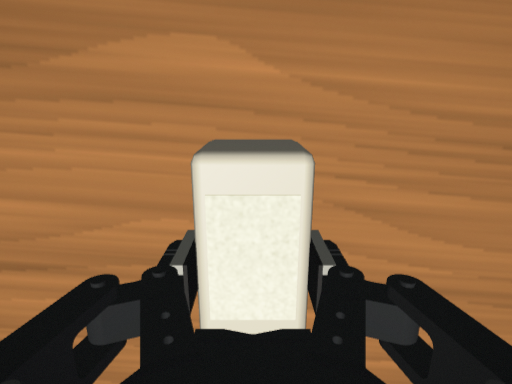

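The wrist view shows the bottle level between the pads (columns 195–313), foot towards the robot (row 140) and cap outward. Lowering onto the shelf now.

```bash
python3 -m crank '0 0.004 0 0 0 0;0 0.008 0 0 0 0;0 0.011 0 0 0 0;0 0.013 0 0 0 0;0 0.0145 0 0 0 0;0 0.0145 0 0 0 0;0 0.0145 0 0 0 0'
python3 - <<'E'
from h import *
st()
E
```

```text
time: 6.45
ee_pos: [0.4009, 0.029, 0.038]
tcp_rot: [-90.0, -0.0, 94.4]
wrist_force: [-0.7, 0.1, -2.0]
opening: 0.0487
6.45 p [0.4009 0.029  0.038 ] rot [-90.01  -0.    94.43] q [  4.1 -14.7 -30.9  73.8   0.   -0.3] F [-0.7  0.1 -2. ] open 0.0487
```

```bash
python3 -m crank '0 0.001 0 0 0 0;0 0.002 0 0 0 0;0 0.003 0 0 0 0;0 0.003 0 0 0 0;0 0.003 0 0 0 0'
python3 - <<'E'
from h import *
st()
E
```

```text
time: 6.95
ee_pos: [0.4009, 0.0291, 0.0353]
tcp_rot: [-90.0, -0.0, 94.4]
wrist_force: [-2.3, -0.2, 5.1]
opening: 0.0488
6.95 p [0.4009 0.0291 0.0353] rot [-90.02  -0.    94.43] q [  4.1 -14.6 -31.1  73.5   0.   -0.3] F [-2.3 -0.2  5.1] open 0.0488
```

Contact: the vertical force went from −2 to +5 N. Releasing, then backing off upward.

```bash
python3 -m crank '0 0 0 0 0 0;0 0 0 0 0 0;0 0 0 0 0 0;0 0 0 0 0 0;0 0 0 0 0 0;0 0 0 0 0 0' -1; python3 -m crank '0 -0.03 0 0 0 0;0 -0.06 0 0 0 0;0 -0.1 0 0 0 0;0 -0.14 0 0 0 0;0 -0.18 0 0 0 0;0 -0.18 0 0 0 0;0 -0.18 0 0 0 0';  python3 - <<'E'
from h import *
st();im=shot('wrist','w4.png')[:,:,::-1];k=cam('wrist')
w=((im.min(2)>185)).astype(np.uint8)
c=max(cv2.findContours(w,0,2)[0],key=cv2.contourArea);x,y,W,H=cv2.boundingRect(c);print(x,y,W,H)
for r in range(y+8,y+H-5,max(1,(H-13)//4)):
    xs=np.where(w[r,x:x+W])[0]+x;a=ray('wrist',xs[0],r,.05,k);b=ray('wrist',xs[-1]+1,r,.05,k);print(r,xs[0],xs[-1],((a+b)/2).round(4),np.linalg.norm(a-b).round(4))
print('foot',ray('wrist',x+W/2,y,.05,k),'end',ray('wrist',x+W/2,y+H,.05,k))
E
```

```text
time: 7.55
ee_pos: [0.4008, 0.029, 0.0349]
tcp_rot: [-90.0, 0.0, 94.4]
wrist_force: [0.2, 0.7, 0.3]
opening: 0.085
time: 8.25
ee_pos: [0.4013, 0.0291, 0.2156]
tcp_rot: [-90.1, 0.0, 94.4]
wrist_force: [-0.3, -0.0, -1.9]
opening: 0.0856
8.25 p [0.4013 0.0291 0.2156] rot [-90.09   0.    94.43] q [  4.1 -15.7 -12.   93.6  -0.   -0.3] F [-0.3 -0.  -1.9] open 0.0856
228 125 49 100
133 228 276 [0.361 0.026 0.05 ] 0.0465
154 229 275 [0.381  0.0276 0.05  ] 0.0455
175 229 275 [0.4018 0.0292 0.05  ] 0.0463
196 230 274 [0.4233 0.0309 0.05  ] 0.0452
217 231 274 [0.4457 0.0331 0.05  ] 0.0451
foot [0.35360188 0.025423   0.05      ] end [0.45454278 0.03330996 0.05      ]
```

View pics/w4.png

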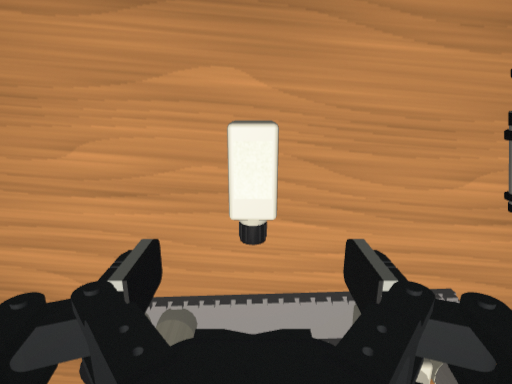

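The bottle lies free and level, cap outward, body from row 122 to 220, with origin ≈ (0.403, 0.029) and yaw 4.7°. Next I tilt 30° over the cap and regrasp.

Run:
```python
from h import *
G=Rt(94.7,30);a=G.apply([0,1,0]);t=np.array([.423,.0308,.033])+.008*a;print(a,t)
go(t-.11*a,G);go(t,G)
```

```text
[-0.49831869 -0.04096925 -0.8660254 ] [0.41901345 0.03047225 0.0260718 ]
shift [ 0.0003  0.0931 -0.0733] rot [ 0.5233 -0.0046  0.0012] rows>= 2.3693735049899236 3.490389841108343
shift [ 0.      0.1884 -0.0183] rot [ 0.5233 -0.0046  0.0012] rows>= 3.7850966487145534 3.490389841108343
```

```bash
python3 -m crank '0 0.02 -0.02 0.13 0 0;0 0.04 -0.04 0.26 0 0;0 0.06 -0.06 0.39 0 0;0 0.08 -0.073 0.523 -0.005 0;0 0.093 -0.073 0.523 -0.005 0;0 0.093 -0.073 0.523 -0.005 0;0 0.093 -0.073 0.523 -0.005 0';  python3 - <<'E'
from h import *
st()
G=Rt(94.7,30);a=G.apply([0,1,0]);t=np.array([.423,.0308,.033])+.008*a
go(t,G)
E
```

```text
time: 9.0
ee_pos: [0.473, 0.0346, 0.1211]
tcp_rot: [-59.9, -0.1, 94.7]
wrist_force: [0.2, 0.3, 0.5]
opening: 0.0855
9.0 p [0.473  0.0346 0.1211] rot [-5.993e+01 -7.000e-02  9.470e+01] q [  4.3  23.5  12.7 109.2  -0.2  -0.4] F [0.2 0.3 0.5] open 0.0855
shift [ 1.000e-04  1.093e-01 -8.000e-04] rot [-0.0013  0.0007  0.0011] rows>= 2.1869765024638066 0.012020673351935442
```

```bash
python3 -m crank '0 0.03 0 0 0 0;0 0.06 0 0 0 0;0 0.085 0 0 0 0;0 0.1 0 0 0 0;0 0.109 0 0 0 0;0 0.109 0 0 0 0;0 0.109 0 0 0 0'; python3 -c "
from h import *
st();shot('side','s5.png')
im=cv2.imread('pics/s5.png');k=cam('side');u,v=map(int,proj('side',[.42,.03,.05],k));cv2.imwrite('pics/s5c.png',cv2.resize(im[v-70:v+50,u-80:u+80],None,fx=5,fy=5,interpolation=2))
"
```

```text
time: 9.7
ee_pos: [0.42, 0.0304, 0.029]
tcp_rot: [-60.2, -0.1, 94.7]
wrist_force: [0.4, -0.5, -0.5]
opening: 0.0851
9.7 p [0.42   0.0304 0.029 ] rot [-6.021e+01 -7.000e-02  9.470e+01] q [ 4.2 18.9 -3.7 97.3 -0.2 -0.4] F [ 0.4 -0.5 -0.5] open 0.0851
```

View pics/s5c.png

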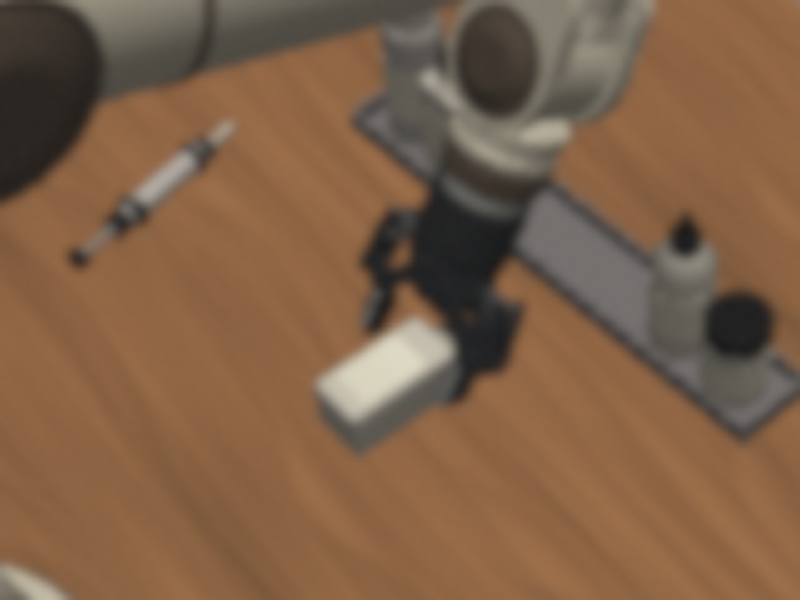

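The side view shows the fingers either side of the bottle's cap half, tilted and clear of the shelf. Closing.

```bash
python3 -m crank '0 0 0 0 0 0;0 0 0 0 0 0;0 0 0 0 0 0;0 0 0 0 0 0;0 0 0 0 0 0;0 0 0 0 0 0;0 0 0 0 0 0;0 0 0 0 0 0' 0.9 90;  python3 - <<'E'
from h import *
st()
s=bot.get_obs();G=R.from_euler('xyz',s['tcp_rot'],degrees=True);print(G.as_matrix().round(3))
go(s['ee_pos']+[-.02,0,.12],G)
E
```

```text
time: 10.55
ee_pos: [0.42, 0.0304, 0.028]
tcp_rot: [-60.1, -0.1, 94.7]
wrist_force: [2.5, -0.0, 5.0]
opening: 0.0492
10.55 p [0.42   0.0304 0.028 ] rot [-6.011e+01 -8.000e-02  9.470e+01] q [ 4.2 19.  -3.6 97.2 -0.2 -0.4] F [ 2.5 -0.   5. ] open 0.0492
[[-0.082 -0.497 -0.864]
 [ 0.997 -0.04  -0.072]
 [ 0.001 -0.867  0.498]]
shift [ 0.0018 -0.0941  0.0771] rot [0. 0. 0.] rows>= 2.4331050121192868 0.0
```

```bash
python3 -m crank '0 -0.02 0.016 0 0 0;0 -0.05 0.041 0 0 0;0 -0.08 0.066 0 0 0;0 -0.11 0.09 0 0 0;0 -0.14 0.11 0 0 0;0 -0.14 0.11 0 0 0;0 -0.14 0.11 0 0 0'
python3 - <<'E'
from h import *
st();k=cam('top')
for n,u,v,z in(('can',103,158,.152),('sq',201,157,.132),('rnd',575,105,.14),('jar',660,113,.08)):
    p=ray('top',155+u/5-.4,140+v/5-.4,z,k);print(n,p.round(4),'along',p[:2]@[-.1063,.9943])
s=bot.get_obs()
go(s['ee_pos']+np.array([-.03,0,.03]),Rt(96.1,-60))
E
```

```text
time: 11.25
ee_pos: [0.3946, 0.0281, 0.2035]
tcp_rot: [-60.1, -0.1, 94.7]
wrist_force: [0.1, 1.0, -2.2]
opening: 0.0491
11.25 p [0.3946 0.0281 0.2035] rot [-6.011e+01 -7.000e-02  9.471e+01] q [  4.2  11.5   6.9 115.3  -0.2  -0.5] F [ 0.1  1.  -2.2] open 0.0491
can [0.5865 0.2569 0.152 ] along 0.1930373804056718
sq [0.5889 0.1957 0.132 ] along 0.13199669149476972
rnd [ 0.6154 -0.0524  0.14  ] along -0.11756325580066329
jar [ 0.6198 -0.1133  0.08  ] along -0.1785402101142852
shift [ 0.0025 -0.0111  0.0409] rot [-1.5687 -0.0265 -0.0057] rows>= 0.8485281374238566 10.464990313225274
```

```bash
python3 - <<'E'
from h import *
go([.46,.045,.22],Rt(96.1,-60))
E
python3 -m crank '0 0 0 -0.1 0 0;0 -0.01 -0.01 -0.24 0 0;0 -0.02 -0.02 -0.38 -0.005 0;0 -0.03 -0.03 -0.52 -0.01 0;0 -0.04 -0.04 -0.66 -0.015 0;0 -0.045 -0.045 -0.8 -0.02 -0.003;0 -0.045 -0.05 -0.94 -0.025 -0.005;0 -0.045 -0.05 -1.08 -0.026 -0.006'
python3 - <<'E'
from h import *
st()
go([.46,.045,.22],Rt(96.1,-60))
E
```

```text
shift [ 0.0115 -0.0475 -0.0495] rot [-1.5687 -0.0265 -0.0057] rows>= 1.3911984392437564 10.464990313225274
time: 12.05
ee_pos: [0.4597, 0.0334, 0.2156]
tcp_rot: [-122.1, -0.4, 96.1]
wrist_force: [-0.1, -1.1, -1.1]
opening: 0.049
12.05 p [0.4597 0.0334 0.2156] rot [-122.07   -0.38   96.14] q [  3.  -40.5 -34.4  64.1   2.   -2.5] F [-0.1 -1.1 -1.1] open 0.049
shift [ 0.0115 -0.0028 -0.0035] rot [-0.4874 -0.0043  0.0051] rows>= 0.24740050623460746 3.251368023399099
```

Run:
```python
from h import *
go([.54,.06,.22],Rt(96.1,-60))
```

```text
shift [ 0.0179  0.0403 -0.0723] rot [-0.4874 -0.0043  0.0051] rows>= 1.693025965654961 3.251368023399099
```

```bash
python3 -m crank '0.004 0.01 -0.02 0 0 0;0.008 0.02 -0.04 -0.07 0 0;0.013 0.03 -0.06 -0.19 0 0.002;0.018 0.04 -0.072 -0.31 -0.002 0.004;0.018 0.04 -0.072 -0.43 -0.004 0.005;0.018 0.04 -0.072 -0.487 -0.004 0.005;0.018 0.04 -0.072 -0.487 -0.004 0.005;0.018 0.04 -0.072 -0.487 -0.004 0.005'
python3 - <<'E'
from h import *
st()
im=shot('side','s6.png')[:,:,::-1];k=cam('side');u,v=map(int,proj('side',[.55,.06,.2],k));cv2.imwrite('pics/s6c.png',cv2.resize(im[v-60:v+80,u-90:u+90],None,fx=4,fy=4,interpolation=2))
E
```

```text
time: 12.85
ee_pos: [0.5603, 0.0625, 0.2199]
tcp_rot: [-148.9, -0.0, 96.1]
wrist_force: [0.0, 0.3, -0.9]
opening: 0.0491
12.85 p [0.5603 0.0625 0.2199] rot [-1.4889e+02 -1.0000e-02  9.6070e+01] q [  6.6 -48.5 -52.7  26.9  -0.4   0.3] F [ 0.   0.3 -0.9] open 0.0491
```

View pics/s6c.png

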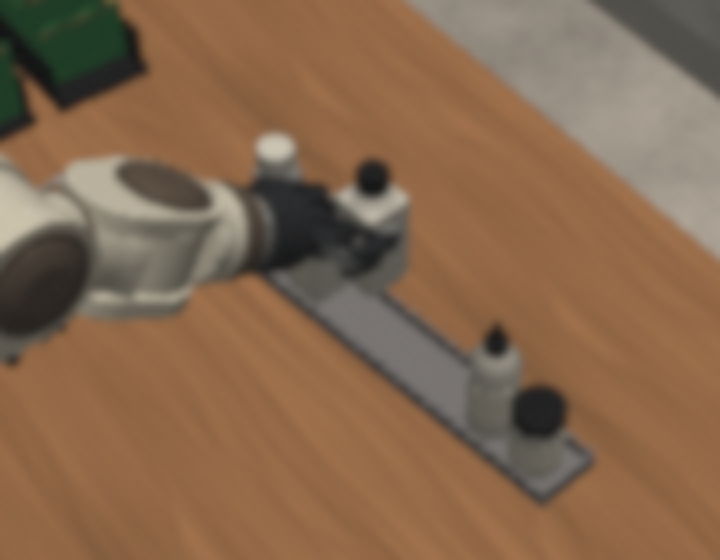

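The bottle is upright in the grip (cap at (372,178)) over the rack side, but joint 2 is at its −48.5° limit. I'll fit the planar arm geometry from the logged poses to see whether the target pose is reachable.

```bash
cat > kin.py <<'E'
from h import *
from scipy.optimize import least_squares
D=np.array([[5.01,10.03,0,.5498,.2416],[5.7,12.8,0,.5518,.2599],[14.2,-2,0,.6115,.0393],[12.5,9.3,0,.6118,.1582],[-16.6,-23.7,0,.3985,.1158],[-15.1,-29.7,0,.4011,.0512],[-14.6,-31.1,0,.402,.0353],[-15.7,-12,0,.4024,.2156],[23.5,12.7,30.07,.4743,.1211],[18.9,-3.7,29.8,.4211,.029],[11.5,6.9,29.9,.3956,.2035],[-40.5,-34.4,-32.07,.4609,.2156],[-48.5,-52.7,-58.9,.5638,.2199]])
def fk(P,q2,f,t):
    r0,z0,L1,L2,b2,T,S=P;q2,f,t=np.radians([q2,f,t])
    return r0+L1*np.sin(q2)+L2*np.cos(f+b2)-T*np.sin(t)+S*np.cos(t), z0+L1*np.cos(q2)+L2*np.sin(f+b2)-T*np.cos(t)-S*np.sin(t)
def res(P):
    r,z=fk(P,D[:,0],D[:,1]-D[:,0],D[:,2]);return np.r_[r-D[:,3],z-D[:,4]]
s=least_squares(res,[0,.2,.4,.4,0,.3,.05]);P=s.x;print(P.round(3),np.abs(s.fun).max())
def ik(r,z,t):
    o=least_squares(lambda a:np.array(fk(P,a[0],a[1],t))-[r,z],[-40,-20],x_scale=10);q2,f=o.x;return np.r_[q2,f+q2,90+t+f,np.abs(o.fun).max()].round(3)
if __name__=='__main__':
  for r,z in((.56,.22),(.60,.22),(.615,.2),(.615,.15),(.615,.075)):
    for t in(-60,-55,-45):print(r,z,t,ik(r,z,t))
E
python3 kin.py
```

```text
[ 0.001  0.16   0.421  0.52   0.069  0.419 -0.   ] 0.0008498664973081715
0.56 0.22 -60 [-50.102 -54.067  26.035   0.   ]
0.56 0.22 -55 [-46.08  -49.074  32.006   0.   ]
0.56 0.22 -45 [-37.427 -38.923  43.504   0.   ]
0.6 0.22 -60 [-41.902 -50.643  21.259   0.   ]
0.6 0.22 -55 [-38.581 -45.661  27.92    0.   ]
0.6 0.22 -45 [-30.917 -35.372  40.545   0.   ]
0.615 0.2 -60 [-38.459 -51.231  17.228   0.   ]
0.615 0.2 -55 [-35.525 -46.314  24.211   0.   ]
0.615 0.2 -45 [-28.4   -36.07   37.331   0.   ]
0.615 0.15 -60 [-36.247 -55.771  10.475   0.   ]
0.615 0.15 -55 [-33.861 -51.028  17.834   0.   ]
0.615 0.15 -45 [-27.442 -41.028  31.415   0.   ]
0.615 0.075 -60 [-29.78  -61.276  -1.496   0.   ]
0.615 0.075 -55 [-28.767 -56.938   6.829   0.   ]
0.615 0.075 -45 [-24.093 -47.444  21.648   0.   ]
```

Run:
```python
from h import *
go([.601,.0715,.18],Rt(96.1,-60))
```

```text
shift [0.0047 0.0566 0.0144] rot [-0.0175 -0.0004 -0.0003] rows>= 1.1720169079534672 0.11667592802780404
```

```bash
python3 -m crank '0.001 0.015 0.004 0 0 0;0.003 0.03 0.008 0 0 0;0.0047 0.0566 0.0144 -0.0175 0 0;0.0047 0.0566 0.0144 -0.0175 0 0;0.0047 0.0566 0.0144 -0.0175 0 0;0.0047 0.0566 0.0144 -0.0175 0 0'
python3 - <<'E'
from h import *
st();go([.601,.0715,.18],Rt(96.1,-60))
im=shot('side','s7.png')[:,:,::-1];k=cam('side');u,v=map(int,proj('side',[.6,.07,.15],k));cv2.imwrite('pics/s7c.png',cv2.resize(im[v-50:v+60,u-70:u+70],None,fx=5,fy=5,interpolation=2));print(u,v)
im=shot('top','t7.png')
E
```

```text
time: 13.5
ee_pos: [0.6015, 0.0715, 0.1822]
tcp_rot: [-150.2, -0.0, 96.1]
wrist_force: [-0.3, -0.1, -0.7]
opening: 0.0491
13.5 p [0.6015 0.0715 0.1822] rot [-1.5018e+02 -1.0000e-02  9.6070e+01] q [  7.2 -39.8 -54.   15.6  -1.    0.6] F [-0.3 -0.1 -0.7] open 0.0491
shift [0.     0.0006 0.0022] rot [ 0.0032 -0.0005 -0.0004] rows>= 0.04507292604487198 0.021847034855929707
258 158
```

View pics/s7c.png

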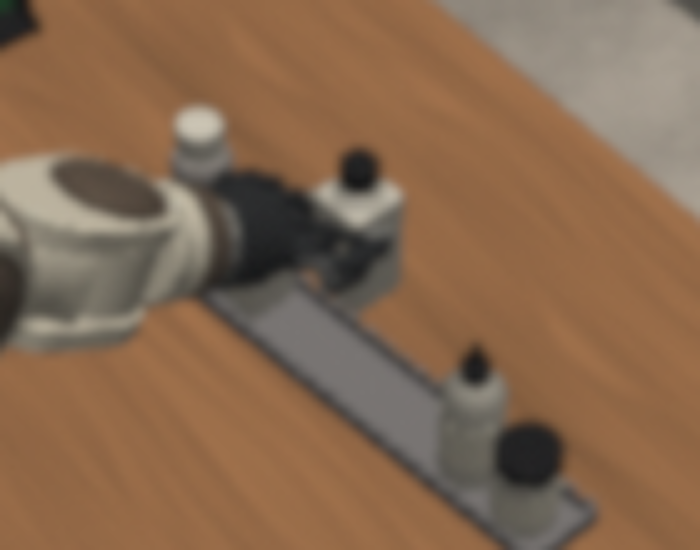

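Run:
```python
from h import *
s=bot.get_obs();o=s['ee_pos']+[.003,0,-.017];k=cam('side')
f=lambda p:np.array(proj('side',p,k))
to=lambda u:((u-[188,108])*5).round(0)
print('cap',to(f(o+[0,0,.082])))
Rz=R.from_euler('z',6.1,degrees=True)
for z in(-.05,.05):print(z,[to(f(o+Rz.apply([a,b,z]))) for a,b in((-.025,-.025),(.025,-.025),(.025,.025))])
im=cv2.imread('pics/t7.png');k=cam('top');u,v=proj('top',o+[0,0,.082],k);print('top cap pred',u,v)
m=(im.max(2)<75).astype(np.uint8);n,l,S,C=cv2.connectedComponentsWithStats(m)
for i in range(1,n):
    if S[i,4]>15 and abs(C[i][0]-u)<40 and abs(C[i][1]-v)<40:print(S[i],C[i],ray('top',*C[i],o[2]+.082,k))
```

```text
cap [356. 155.]
-0.05 [array([354., 315.]), array([401., 282.]), array([357., 249.])]
0.05 [array([354., 221.]), array([404., 188.]), array([357., 154.])]
top cap pred 230.3062494012929 158.46765482750024
[268 159   4   5  18] [269.55555556 161.22222222] [ 0.59269097 -0.04768795  0.24740562]
[214 169  41  35 612] [234.19934641 185.92973856] [0.5198902  0.06157237 0.24740562]
```

The predicted cap (356,155) and foot corner (354,315) match the picture, cap ≈(358,160) and corner ≈(348,310), so the bottle is upright over the gap. Lowering.

```bash
python3 -m crank '0 0.01 0.0173 0 0 0;0 0.0225 0.039 0 0 0;0 0.035 0.0606 0 0 0;0 0.045 0.078 0 0 0;0 0.05 0.0866 0 0 0;0 0.052 0.090 0 0 0;0 0.052 0.09 0 0 0;0 0.052 0.09 0 0 0'
python3 - <<'E'
from h import *
st();go([.601,.0715,.072],Rt(96.1,-60))
E
```

```text
time: 14.4
ee_pos: [0.6021, 0.0717, 0.0781]
tcp_rot: [-150.2, -0.0, 96.1]
wrist_force: [-0.0, -0.4, -1.4]
opening: 0.049
14.4 p [0.6021 0.0717 0.0781] rot [-1.5022e+02 -1.0000e-02  9.6070e+01] q [  7.2 -32.1 -62.3  -0.5  -1.    0.6] F [-0.  -0.4 -1.4] open 0.049
shift [-0.0001  0.0021  0.0059] rot [ 0.0039 -0.0005 -0.0003] rows>= 0.12472378511133937 0.026244389126128708
```

```bash
python3 -m crank '0 0.0005 0.0009 0 0 0;0 0.001 0.0017 0 0 0;0 0.0015 0.0026 0 0 0;0 0.002 0.0035 0 0 0;0 0.0025 0.0043 0 0 0;0 0.0025 0.0043 0 0 0;0 0.0025 0.0043 0 0 0'
python3 - <<'E'
from h import *
st();shot('wrist','w8.png')
E
```

```text
time: 15.1
ee_pos: [0.6027, 0.0717, 0.074]
tcp_rot: [-150.3, -0.0, 96.1]
wrist_force: [-3.2, -0.2, 5.9]
opening: 0.0491
15.1 p [0.6027 0.0717 0.074 ] rot [-1.5035e+02 -1.0000e-02  9.6070e+01] q [  7.2 -31.5 -62.6  -1.5  -1.    0.6] F [-3.2 -0.2  5.9] open 0.0491
```

View pics/w8.png

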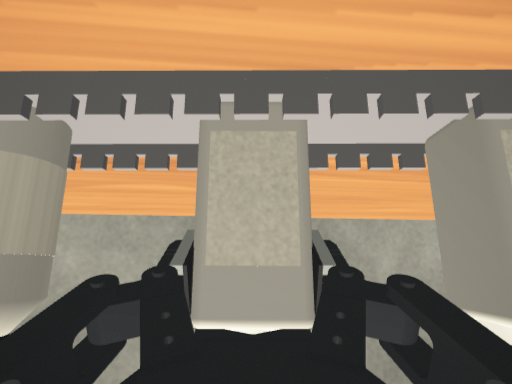

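The wrist view shows the bottle (columns 197–312) standing in the channel behind the near fence, visible through its slots at (227,105) and (275,105). Both neighbours are well clear. The force of +6 N confirms contact with the floor, so I press 1 mm more and release.

```bash
python3 -m crank '0 0.0005 0.0009 0 0 0;0 0.0005 0.0009 0 0 0' 0.9 40; python3 -m crank '0 0 0 0 0 0;0 0 0 0 0 0;0 0 0 0 0 0;0 0 0 0 0 0;0 0 0 0 0 0;0 0 0 0 0 0;0 0 0 0 0 0' -1;  python3 - <<'E'
from kin import *
st()
for r,z,t in((.56,.10,-60),(.52,.12,-60),(.50,.135,-60),(.57,.12,-55),(.54,.15,-50),(.5,.16,-45),(.48,.18,-40)):print(r,z,t,ik(r,z,t))
E
```

```text
time: 15.35
ee_pos: [0.6032, 0.0718, 0.074]
tcp_rot: [-150.4, -0.0, 96.1]
wrist_force: [-5.1, -1.2, 10.8]
opening: 0.0491
time: 16.05
ee_pos: [0.6015, 0.0716, 0.0704]
tcp_rot: [-150.1, -0.0, 96.1]
wrist_force: [0.6, 1.6, -0.2]
opening: 0.0855
[ 0.001  0.16   0.421  0.52   0.069  0.419 -0.   ] 0.0008498664973081715
16.05 p [0.6015 0.0716 0.0704] rot [-1.5011e+02 -1.0000e-02  9.6070e+01] q [  7.2 -31.3 -62.8  -1.6  -1.    0.6] F [ 0.6  1.6 -0.2] open 0.0855
0.56 0.1 -60 [-46.077 -65.892  10.185   0.   ]
0.52 0.12 -60 [-59.01  -68.135  20.875   0.   ]
0.5 0.135 -60 [-65.442 -68.303  27.139   0.   ]
0.57 0.12 -55 [-41.867 -58.348  18.519   0.   ]
0.54 0.15 -50 [-45.415 -53.321  32.094   0.   ]
0.5 0.16 -45 [-48.65  -50.569  43.081   0.   ]
0.48 0.18 -40 [-46.763 -44.881  51.882   0.   ]
```

Backing straight out would exceed the joint 2 and 3 limits. The open jaws clear the bottle by ~17 mm each side, so I go up vertically with a slight step back.

```bash
python3 -m crank '0 -0.008 -0.001 0 0 0;0 -0.017 -0.014 0 0 0;0 -0.029 -0.035 0 0 0;0 -0.044 -0.061 0 0 0;0 -0.059 -0.087 0 0 0;0 -0.074 -0.113 0 0 0;0 -0.089 -0.139 0 0 0;0 -0.089 -0.139 0 0 0'
python3 - <<'E'
from h import *
st();go([.45,.06,.28],Rt(96.1,-20))
E
```

```text
time: 16.85
ee_pos: [0.595, 0.0709, 0.2425]
tcp_rot: [-150.6, -0.0, 96.1]
wrist_force: [0.2, 0.1, 0.9]
opening: 0.0854
16.85 p [0.595  0.0709 0.2425] rot [-1.506e+02 -2.000e-02  9.607e+01] q [  7.3 -42.7 -49.   23.1  -1.    0.6] F [0.2 0.1 0.9] open 0.0854
shift [ 0.0045 -0.145   0.0387] rot [ 7.087e-01 -6.000e-04 -0.000e+00] rows>= 3.0028392206634513 4.726889878528196
```

```bash
python3 -m crank '0 -0.01 -0.01 0.12 0 0;0 -0.03 -0.01 0.26 0 0;0 -0.06 0 0.4 0 0;0 -0.09 0.01 0.54 0 0;0 -0.12 0.03 0.68 0 0;0 -0.145 0.039 0.709 0 0;0 -0.145 0.039 0.709 0 0'
python3 - <<'E'
from h import *
st()
A=shot('side','s9.png')[:,:,::-1];B=shot('top','t9.png')[:,:,::-1]
k=cam('side');o=np.array([.604,.0717,.054]);u,v=map(int,proj('side',[.6,.06,.08],k))
a=cv2.resize(A[v-45:v+55,u-60:u+60],(480,400),interpolation=2);b=cv2.resize(B[140:205,155:315],(480,195),interpolation=2)
cv2.imwrite('pics/f9.png',np.vstack([a,b]))
to=lambda p:((np.array(proj('side',p,k))-[u-60,v-45])*4).round()
print('pred cap',to(o+[0,0,.082]),'foot corner',to([.582,.0443,.004]))
# moved neighbours/others: difference to first pictures
for n,i,j in(('top',B,'top0'),('side',A,'side0')):
    d=(cv2.absdiff(i,cv2.imread(f'pics/{j}.png')).max(2)>45).astype(np.uint8);nn,l,S,C=cv2.connectedComponentsWithStats(d)
    print(n,[(S[q,4],C[q].round()) for q in range(1,nn) if S[q,4]>12])
E
```

```text
time: 17.55
ee_pos: [0.4488, 0.0553, 0.2743]
tcp_rot: [-109.4, -0.0, 96.1]
wrist_force: [0.0, 0.1, -0.4]
opening: 0.0856
17.55 p [0.4488 0.0553 0.2743] rot [-1.0943e+02 -1.0000e-02  9.6070e+01] q [  7.3 -26.8 -15.9  81.5  -0.4   1.1] F [ 0.   0.1 -0.4] open 0.0856
pred cap [240. 134.] foot corner [238. 252.]
top [(np.int32(294), array([240., 168.])), (np.int32(43), array([220., 172.])), (np.int32(721), array([236., 216.])), (np.int32(4288), array([239., 273.])), (np.int32(9710), array([ 79., 349.])), (np.int32(176), array([ 93., 310.])), (np.int32(36), array([271., 317.])), (np.int32(2165), array([259., 353.])), (np.int32(128), array([291., 352.])), (np.int32(635), array([210., 354.])), (np.int32(28), array([226., 348.])), (np.int32(244), array([198., 374.]))]
side [(np.int32(7034), array([57., 81.])), (np.int32(4763), array([143.,  96.])), (np.int32(405), array([193.,  86.])), (np.int32(978), array([212., 130.])), (np.int32(85), array([112., 162.])), (np.int32(3864), array([ 24., 208.])), (np.int32(351), array([ 63., 167.])), (np.int32(121), array([258., 165.])), (np.int32(234), array([263., 178.])), (np.int32(303), array([ 77., 184.])), (np.int32(616), array([ 96., 215.])), (np.int32(123), array([142., 236.])), (np.int32(166), array([151., 243.])), (np.int32(1105), array([ 71., 263.])), (np.int32(172), array([123., 261.])), (np.int32(165), array([141., 259.])), (np.int32(147), array([134., 276.])), (np.int32(197), array([ 87., 280.]))]
```

View pics/f9.png

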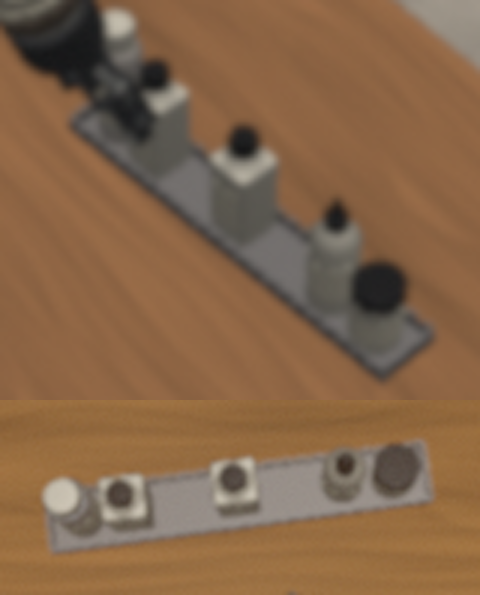

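The bottle stands upright in the gap with its cap at (243,138), against a predicted (240,134). The top-view difference from the first picture shows changes only at the bottle and the arm, so the neighbours and tools haven't moved. Handing in.

Run:
```python
from h import *
print(ray('top',155+233/3-.3,140+78/3-.3,.136).round(4));st();print(bot.job_done())
```

```text
[0.6025 0.0709 0.136 ]
17.65 p [0.4499 0.0555 0.2734] rot [-1.0954e+02 -1.0000e-02  9.6080e+01] q [  7.3 -26.8 -16.   81.3  -0.4   1.1] F [ 0.6 -0.8  0.4] open 0.0855
the job is handed in; nothing more can be done
None
```

The bottle now stands cap up on the rack floor in the gap where it fell, and I handed the job in at 17.7 s.

I lifted it out from above and laid it on the open shelf with its cap pointing away from the robot. There I let go and regrasped with the tool leaning 30° over the cap. Then I turned it upright, lowered it until it touched the floor (about 11 N at most) and released it. The arm backed off upward.

**Last checks:**
- **Position:** the top view puts the cap at (0.6025, 0.071), against my gap estimate of (0.604–0.605, 0.072).
- **Other objects:** comparing the first and last top views, only the bottle and the arm changed. The neighbours and tools show no movement.
- **Robot:** the gripper was open and clear of everything, with no force reading beyond noise.

**What disagreed or went less smoothly:**
- **Floor contact:** it came about 3 mm higher than predicted, so the bottle may have been tilted a few degrees in the grip. It stood upright once released.
- **Joint limit:** on the way to the gap, joint 2 reached about −48.5°, just inside its −48.56° limit, and the arm stopped short of the pose I had asked for. I carried on from a pose farther out, within range.

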